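# Blank off the sloped leak-test port

### The arm

A 7-joint arm with a two-finger parallel gripper is mounted at the origin on the work surface. World frame = base frame: x ahead of the robot, y to its left, z up, the work surface at z = 0. Lengths are in m, angles in rad, forces in N, time in s.
With the tool pointing down it reaches from about 0.425 to 0.925 m from the base axis. Payload 6.8 kg.
Tool frame: the origin (TCP) lies between the finger pads; the fingertips stand 22 mm ahead of it and the grasp point (between the pads) lies 3 mm ahead of it; z points along the fingers, y is the line along which they close (so a half turn about z gives the same grasp; the last joint's range is limited). The gripper opens to 85 mm and grips with 20 to 120 N. Pads are 22 mm wide; open, the fingers measure 114 mm over their backs; the gripper's body (76 mm by 85 mm) begins 54 mm behind the grasp point. The pads swing forward as they close: fully open they stand 13 mm farther back than shut.
Start: joints at [1.233, 0.477, 0.022, 1.555, -0.011, 1.109, -0.083], TCP at [0.154, -0.657, 0.253] pointing down, gripper open.
Joint ranges: [-2.96, 2.96], [-0.34, 2.1], [-1.41, 1.46], [0.24, 2.44], [-1.37, 4.51], [0.17, 1.92], [-2.96, 2.96]. Speed limits (rad/s): [2.39, 2.39, 3.14, 3.14, 3.14, 3.14, 3.14].

### API

Orientations are given as a unit quaternion [w, x, y, z].
In Python, from station import bot gives the robot as it stands.
- The arm moves only by the tool servo_tool, never from a script. Its argument "motion" is a list that holds one entry, the list of rows, each a list of 5 numbers: the opening, from 0 (shut) to 1 (fully open), then the shift along the world's x, y, z each as a share of 0.04 m, from -1 to 1, then the turn about the world's z as a share of 0.12 rad, from -1 to 1. A call has 1 to 20 rows; each row shifts and turns the commanded pose from where the row before left it; what a row does not reach is not made up. A row lasts 1/10 s, in which the tool goes at most 50 mm and 8.59 degrees, less where a joint would pass 70% of its speed; a pose out of reach is approached as far as the arm can. A call with a number of a shift or a turn outside -1 to 1 is refused whole. A call with a gripper value outside its range is refused whole. The fingers move at their own pace and stop on an object; "newtons" is the grip in N (left out, the last holds). Time passes only in rows, so rows that do not move let the fingers close. It gives the time, the measured TCP pose, the force, the opening and the grip force at its end, in the units of the state.
- bot.get_obs(): the state, without advancing time (a new reading comes with each control period).
- bot.read_camera(name): name is "scene" or "top" or "wrist"; returns (picture, depth): 400x640x3 uint8, red, green, blue; 400x640 float32, m along the optical axis (not along the pixel's ray), 0 where there is no reading.
- bot.get_calibration(name): a dict with "fovy" (degrees; the focal length in pixels is half the picture's height over the tangent of half this angle, whatever the lens; pixels are square), "cx", "cy" (the principal point, pixels), "k1" (the pictures are not rectified: a ray, as slopes to the right and down, at radius r is drawn at 1 + k1 r^2 times it, then the intrinsics apply), "view" (4x4, takes a point from world to camera coordinates). Camera axes: x right, y down, z forward; pixel columns grow to the right and rows downward; lengths in m; the calibration is good to about 2 mm. A picture is of the moment at which its call begins: read the wrist's pose just before it. get_calibration takes no time and is no camera call; for the wrist camera it gives the pose at the moment of the call.
- bot.hand_in(): hands the job in; it is judged then, once.
The state is a dict: "t": time; "q": joint angles; "joint_vel": joint speeds; "joint_torque": joint torques, N m; "eef_pos": TCP position; "tool_rot": TCP orientation; "contact_force": force on the tool from outside, world axes, zero at the start; "torque": the same for the moment, N m; "gripper_width": opening from 0.0 (shut) to 1.0 (fully open); "grasp_force": force on a finger pad.
Only numpy, scipy, OpenCV 4.12 (cv2) and the standard library are available. Lean on these libraries where they do the work, as an engineer would, in place of code of your own. Each camera call takes 0.05 s, during which the arm holds its last target. There are 200 camera calls.

### The job

First mark the bench as under test by hanging the white folded saddle astride the horizontal hose rail and letting go of it. Then pick up the blanking plate by its fin, tilt it to match the sloped face of the leak-test stand so that it lies flush on it, centred over the port, and press the spring-loaded face about half-way in. Finish while still holding the plate pressed there, and leave the black collar, the white cartridge and the screwdriver where they are.

Things in the scene. Friction and masses are not known exactly. Their poses are not given: they have to be found in the camera images.
- saddle: White rigid plastic upside-down U, standing on its two panels. Origin: centre of its underside (panels' lower edges); z up. Panels 4 mm thick, 80 long (y), 70 high, inner faces 30 apart (gap across x); web 38 x 80 x 5 on top (70 to 75 mm up). Grip fin on the web 12 thick (x), 40 long (y), 30 high: top 105 mm above the origin. About 0.12 kg.
- saddle_web (a point): Middle of the underside of the saddle's web, 70 mm above the saddle's origin: the part that rests on the rail. Axes as the saddle's.
- rail: Steel hose rail, fixed to the bench: a horizontal round bar 16 mm in diameter, 200 mm long along its y, between two posts at its ends. Origin on the bench under the bar's middle.
- rail_mid (a point): Middle of the bar, on its axis, 170 mm above the bench; y along the bar, z up. The saddle fits anywhere between the posts.
- plate: Aluminium blanking plate 90 x 90 x 8 mm, lying flat on the bench. Origin: centre of its flat underside; z up, on the fin side. A fin 40 long (x), 14 thick (y), 35 high stands in the middle of its top: fin top 43 mm above the origin. Mass 0.13 to 0.25 kg. Its turn about its own z does not matter when on the port.
- plate_under (a point): Centre of the plate's flat underside (same point and axes as plate).
- stand: Leak-test stand fixed to the bench: grey base 130 x 150 x 12 mm, two upright cheeks (outer faces 142 mm apart across y, tops 112 mm up). Between them a head is hinged about the stand's y axis, 85 mm above the bench; its sloped face looks up and to the stand's -x. Origin: centre of the base's underside.
- port (a point): Centre of the port (dark disc, 42 mm across) on the head's flat steel face, 110 x 110 mm, 38 mm out from the hinge axis when fully out. z: outward normal, leaning from vertical to the stand's -x by 0.17 to 0.5 rad, different every time, kept by the stiff hinge; y: level across the slope; x: up the slope. Moves with the face.
- port_face (a joint): How far the spring-loaded face is pressed in along its inward normal, m: 0 fully out, 0.014 at its stop; half-way is 0.007. Spring about 1000 N/m, so half-way takes about 7 N in all. The weight of the plate alone presses it only 1 to 2.5 mm.
- collar: Bystander: black rubber collar ring, 76 mm outside, 50 high, standing on the bench. Origin: centre of its underside.
- cartridge: Bystander: white filter cartridge, 60 mm across, 120 high, standing on the bench. Origin: centre of its underside.
- driver: Bystander: screwdriver lying on the bench. Origin: on its underside.

How it is judged:
On the way, in this order (a step that is already met when the one before it is completed fails the run):
1. the saddle hangs astride the rail, let go (x of saddle_web in the frame of rail_mid between -0.012 and 0.012 m and y of saddle_web in the frame of rail_mid between -0.09 and 0.09 m and z of saddle_web in the frame of rail_mid between 0.004 and 0.015 m and contact force between saddle and rail above 0.2 N and contact force between saddle and the arm below 0.05 N and contact force between saddle and the fingers below 0.05 N), for 0.2 s.
2. the plate is lifted off the bench in the gripper (height (world z) of plate above 0.05 m and contact force between plate and the fingers above 2 N), for 0.1 s.
At the end, for the whole second after the job is handed in: Saddle astride the rail between its posts, web on the bar, untouched. Gripper still holding the plate: underside centred within 12 mm (each face axis) over the port, within 2.5 mm of the face, parallel within 0.05 rad, face pressed in 4 to 11 mm, plate still (all of step 1 and x of plate_under in the frame of port between -0.012 and 0.012 m and y of plate_under in the frame of port between -0.012 and 0.012 m and z of plate_under in the frame of port between -0.0025 and 0.0025 m and angle between the z axis of plate and the z axis of port, either way round below 0.05 rad and height (world z) of plate above 0.08 m and value of joint port_face between 0.004 and 0.011 m and contact force between plate and the fingers above 2 N and linear speed of plate below 0.01 m/s); the arm keeps its last pose, push and grip.
It fails at once if the black collar is moved more than 4 cm or tipped (distance of collar from where it was at the start of the episode above 0.04 m or angle between collar's own z axis and vertical above 0.5 rad).
It fails at once if the white cartridge is moved more than 4 cm or tipped (distance of cartridge from where it was at the start of the episode above 0.04 m or angle between cartridge's own z axis and vertical above 0.5 rad).
It fails at once if the screwdriver is moved more than 4 cm (distance of driver from where it was at the start of the episode above 0.04 m).
It also fails if it takes over 64 s, if anything falls off the work surface, if the arm or the gripper's body presses on something with over 40 N, if the wrist force passes 120 N, or if a joint passes its speed limit or range.

## Working session

There is one attempt and no reset: what is moved stays moved. The work goes in short steps, Python scripts to look and compute and a tool call to move; the robot and the scene stay as the last step left them, time stands still between calls to the robot, and variables do not carry over. Pictures are saved under pics/ and viewed, at most 10 in all, crops included, and the job is handed in when it is done.

Besides the shell and the picture viewer there is one more tool, called after ">>>" in YAML: its name, and indented under it one key for each argument. servo_tool: Moves the arm, as the interface text tells. Shift numbers are shares of 0.04 m and turn numbers shares of 0.12 rad, none past 1 either way. Its arguments: {"type":"object","properties":{"motion":{"type":"array"},"newtons":{"type":"number"}},"required":["motion"]}

```bash
ls; mkdir -p pics; cat > h.py <<'E'
import numpy as np, cv2
from station import bot
def K(c):
    f=200/np.tan(np.radians(c['fovy'])/2); return f
def grab(name):
    c=bot.get_calibration(name); p,d=bot.read_camera(name)
    return c,p,d
def cloud(c,d):
    f=K(c); h,w=d.shape
    u,v=np.meshgrid(np.arange(w),np.arange(h))
    Km=np.array([[f,0,c['cx']],[0,f,c['cy']],[0,0,1.]])
    n=cv2.undistortPoints(np.stack([u,v],-1).reshape(-1,1,2).astype(float),Km,np.array([c['k1'],0,0,0.])).reshape(h,w,2)
    P=np.dstack([n*d[...,None],d]); V=np.array(c['view']); 
    W=(P-V[:3,3])@V[:3,:3]
    W[d<=0]=np.nan
    return W
E
python3 - <<'E'
from h import *
o=bot.get_obs();print({k:np.round(v,3) for k,v in o.items()})
for n in ['scene','top','wrist']:
    c,p,d=grab(n); print(n,c)
    cv2.imwrite(f'pics/{n}0.png',p[...,::-1]); np.savez(f'{n}0.npz',W=cloud(c,d),p=p,d=d)
a=cv2.imread('pics/scene0.png');b=cv2.imread('pics/top0.png')
cv2.imwrite('pics/both.png',cv2.resize(np.vstack([a,b]),(480,600)))
E
```

```text
pics
{'t': np.float64(0.0), 'q': array([ 1.233,  0.478,  0.022,  1.556, -0.011,  1.109, -0.083]), 'joint_vel': array([-0.001,  0.002,  0.001, -0.   , -0.   , -0.002, -0.   ]), 'joint_torque': array([ 0.0000e+00, -5.9645e+01,  1.6080e+00, -2.8120e+01,  1.3000e-02,
        9.0000e-03, -0.0000e+00]), 'eef_pos': array([ 0.154, -0.657,  0.252]), 'tool_rot': array([-0.001,  0.993,  0.115, -0.   ]), 'contact_force': array([0.162, 0.157, 0.292]), 'torque': array([-0.023,  0.011, -0.042]), 'grasp_force': np.float64(0.0), 'gripper_width': np.float64(0.999)}
scene {'fovy': 52.33883023032269, 'cx': 330.6821937713325, 'cy': 198.87068170320782, 'k1': -0.07878369890715389, 'view': array([[-0.63782417,  0.77015151,  0.00685465,  0.28841881],
       [ 0.60849789,  0.50936181, -0.60850708, -0.28157098],
       [-0.47213414, -0.38394949, -0.79351884,  1.65067958],
       [ 0.        ,  0.        ,  0.        ,  1.        ]])}
top {'fovy': 46.98600203943238, 'cx': 324.6681708600081, 'cy': 204.57529002520084, 'k1': -0.03259202429288382, 'view': array([[-0.10728406, -0.99421923, -0.00427223,  0.09896313],
       [-0.97046361,  0.1056526 , -0.21688224,  0.54146267],
       [ 0.21607987, -0.01912196, -0.97618842,  1.24440244],
       [ 0.        ,  0.        ,  0.        ,  1.        ]])}
wrist {'fovy': 65.38712352643509, 'cx': 316.51394917812286, 'cy': 196.39783284636175, 'k1': -0.05260848668759685, 'view': array([[ 0.22723391, -0.9738357 , -0.00296147, -0.67358747],
       [-0.93937075, -0.21999178,  0.26303271, -0.03467216],
       [-0.25680215, -0.05698803, -0.96478237,  0.37987672],
       [ 0.        ,  0.        ,  0.        ,  1.        ]])}
```

```bash
sleep 1
```

```text
(no output)
```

View pics/top0.png

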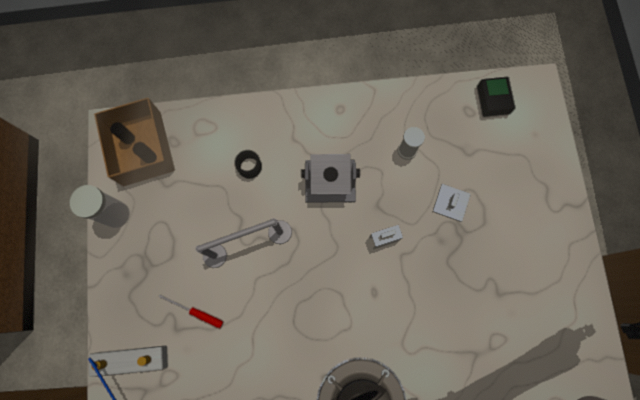

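View pics/scene0.png

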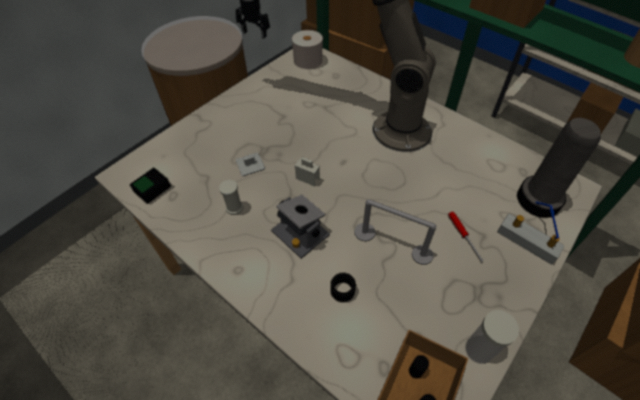

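The top view shows the saddle at (385,237), plate (452,202), stand face (330,178), rail bar from (205,250) to (280,228), cartridge (410,143), collar (248,164) and driver (200,313). The scene view agrees, and the stand's slope looks towards the robot.

```bash
python3 - <<'E'
from h import *
T=np.load('top0.npz')['W'];S=np.load('scene0.npz')['W']
px=dict(saddle=(385,237),plate=(452,202),stand=(330,178),railA=(215,246),railB=(270,230),cart=(413,137),collar=(248,164))
for k,(u,v) in px.items(): print(k,T[v,u].round(4))
def sel(P,c,r,z0,z1):
    P=P.reshape(-1,3); m=(np.hypot(P[:,0]-c[0],P[:,1]-c[1])<r)&(P[:,2]>z0)&(P[:,2]<z1); return P[m]
for nm,P in (('top',T),('scene',S)):
    print(nm)
    bench=sel(P,T[300,320],.1,-.05,.05); print('bench z',np.median(bench[:,2]))
    for k,z0,z1,r in (('saddle',.06,.09,.07),('saddle',.09,.13,.07),('plate',.003,.02,.09),('plate',.025,.06,.09),('railA',.155,.2,.3),('stand',.09,.2,.1)):
        q=sel(P,T[px[k][1],px[k][0]],r,z0,z1)
        if len(q)<5: print(k,'few',len(q)); continue
        rc=cv2.minAreaRect((q[:,:2]*1000).astype(np.float32))
        print(k,z0,len(q),'med z',np.median(q[:,2]).round(4),'rect',np.round(rc[0],1),np.round(rc[1],1),round(rc[2],1))
        if k=='stand':
            c=np.median(q,0); 
            for _ in range(5):
                m=q.mean(0); n=np.linalg.svd(q-m)[2][2]; n*=np.sign(n[2]); e=abs((q-m)@n); q=q[e<max(.003,2*np.median(e))]
            print('plane',m,n,len(q),'tilt',np.arccos(n[2]),'az',np.arctan2(n[1],n[0]),e.mean())
E
```

```text
saddle [ 0.4336 -0.1121  0.0968]
plate [ 0.5205 -0.3255  0.043 ]
stand [0.61   0.0185 0.1131]
railA [0.4722 0.368  0.01  ]
railB [0.5015 0.2053 0.0115]
cart [ 0.7015 -0.2251  0.1191]
collar [0.7117 0.2561 0.0027]
top
bench z 0.0001119007515214311
saddle 0.06 338 med z 0.075 rect [ 441.8 -120.4] [38.8 81.3] 12.0
saddle 0.09 76 med z 0.1044 rect [ 441.5 -119.5] [12.4 39.6] 11.7
plate 0.003 1109 med z 0.007 rect [ 521.7 -327. ] [173.3 172.1] 24.2
plate 0.025 86 med z 0.0417 rect [ 527. -334.] [15.  39.6] 64.5
railA 0.155 845 med z 0.1768 rect [508.7 416.7] [486.3 117.3] 74.7
stand 0.09 1822 med z 0.1191 rect [620.4  17.2] [162.8 103.1] 83.9
plane [0.62084905 0.01651106 0.12104596] [-0.34252121  0.03758952  0.93875782] 1220 tilt 0.35178883516264164 az 3.0322864427862686 0.0013117964777439913
scene
bench z -6.852100603492594e-05
saddle 0.06 207 med z 0.0743 rect [ 442.9 -119.9] [44.2 80.3] 11.3
saddle 0.09 59 med z 0.1022 rect [ 442.6 -119.3] [14.1 40.2] 11.5
plate 0.003 397 med z 0.0066 rect [ 517.7 -319.5] [163.3 163.1] 18.7
plate 0.025 55 med z 0.0383 rect [ 529.5 -333.1] [21.6 35.3] 67.0
railA 0.155 656 med z 0.1766 rect [509.4 417.8] [483.  116.4] 74.9
stand 0.09 1290 med z 0.1139 rect [622.4  16.9] [168.3 111.2] 84.8
plane [0.61982705 0.01468812 0.12018404] [-0.33216606  0.05483007  0.94162592] 637 tilt 0.34336864807426987 az 2.9779995851233165 0.0011562932205141127
```

```bash
python3 - <<'E'
from h import *
for nm in('top','scene'):
    D=np.load(nm+'0.npz');W=D['W'].reshape(-1,3);p=D['p'].reshape(-1,3).astype(int)
    m=(W[:,2]>.16)&(W[:,2]<.2)&(W[:,0]>.35)&(W[:,0]<.62)&(W[:,1]>.1)&(W[:,1]<.45); q=W[m]
    rc=cv2.minAreaRect((q[:,:2]*1000).astype(np.float32))
    d=np.linalg.svd(q[:,:2]-q[:,:2].mean(0))[2][0]
    t=(q[:,:2]-q[:,:2].mean(0))@d
    print(nm,len(q),q.mean(0),q[:,2].max(),'yaw dir',np.degrees(np.arctan2(d[1],d[0])),'len',np.percentile(t,[0,2,98,100]),np.round(rc[0],1),np.round(rc[1],1),rc[2])
    # face
    q=W[(np.hypot(W[:,0]-.62,W[:,1]-.016)<.1)&(W[:,2]>.09)&(W[:,2]<.2)];
    for _ in range(8):
        mm=q.mean(0); n=np.linalg.svd(q-mm)[2][2]; n*=np.sign(n[2]); q=q[abs((q-mm)@n)<.0035]
    yaw=np.arctan2(-n[1],-n[0]);ex=np.array([n[2]*np.cos(yaw),n[2]*np.sin(yaw),np.hypot(n[0],n[1])]);ey=np.cross(n,ex)
    A=np.c_[(W-mm)@ex,(W-mm)@ey,(W-mm)@n]
    i=(abs(A[:,2])<.004)&(abs(A[:,:2])<.062).all(1)
    rc=cv2.minAreaRect((A[i,:2]*1000).astype(np.float32))
    print('face',mm,'n',n,np.arccos(n[2]),'yaw',yaw,rc, 'ctr',mm+ex*rc[0][0]/1e3+ey*rc[0][1]/1e3)
    g=p.sum(1); j=(abs(A[:,:2])<.04).all(1)&(abs(A[:,2])<.01); dk=j&(g<.5*np.median(g[j]))
    rc=cv2.minAreaRect((A[dk,:2]*1000).astype(np.float32)); print('disc',dk.sum(),rc,W[dk].mean(0), np.median(A[dk,2]))
    for k,c in(('collar',(.71,.256)),('cart',(.70,-.225))):
        q=W[(np.hypot(W[:,0]-c[0],W[:,1]-c[1])<.07)&(W[:,2]>.02)];print(k,q.min(0),q.max(0))
E
```

```text
top 545 [0.46935375 0.27443777 0.17589865] 0.1835866543845607 yaw dir -75.83483748675853 len [-0.10882253 -0.10290947  0.10409338  0.10869592] [470.  274.7] [ 19.8 217.5] 14.286212921142578
face [0.61975843 0.01674534 0.11982234] n [-0.3385932   0.03675134  0.94021486] 0.34753570241547654 yaw -0.10811801334673657 ((0.5696945190429688, 0.5141181945800781), (110.04890441894531, 107.28353118896484), 89.95308685302734) ctr [0.62034642 0.01719866 0.12001637]
disc 154 ((0.9326705932617188, -0.6937770843505859), (35.92121505737305, 35.703826904296875), 0.020173724740743637) [0.61956662 0.01676517 0.12130248] 0.0013560143836673993
collar [0.66605298 0.21511405 0.02017479] [0.74165446 0.29038369 0.05696425]
cart [ 0.67249743 -0.25628012  0.02070452] [ 0.73320428 -0.19773149  0.12631617]
scene 428 [0.47214251 0.28044281 0.17425777] 0.18523648241101331 yaw dir 104.25546230170731 len [-0.11286917 -0.10688544  0.10227906  0.1067204 ] [470.8 276.9] [ 19.9 219.5] 13.455361366271973
face [0.60229687 0.02764479 0.11167287] n [-0.17742348  0.09960271  0.97908131] 0.20490013416231836 yaw -0.5115413441928147 ((4.867158889770508, -2.6513290405273438), (73.62773132324219, 128.36961364746094), 35.96726608276367) ctr [0.60515432 0.02300011 0.11266319]
disc 73 ((21.5899658203125, 2.4655818939208984), (35.750709533691406, 35.59347152709961), 41.128814697265625) [0.61985627 0.01943524 0.12092476] 0.00531868997357371
collar [0.66658677 0.21639821 0.02012072] [0.74285845 0.29267509 0.05478812]
cart [ 0.67363312 -0.25550844  0.02011232] [ 0.73147058 -0.19469029  0.12511629]
```

>>> servo_tool:
  motion:
    - [[1,0.48,0.895,0,0.861],[1,0.48,0.895,0,0.861],[1,0.48,0.895,0,0.861],[1,0.48,0.895,0,0.861],[1,0.48,0.895,0,0.861],[1,0.48,0.895,0,0.861],[1,0.48,0.895,0,0.861],[1,0.48,0.895,0,0.861],[1,0.48,0.895,0,0.861],[1,0.48,0.895,0,0.861],[1,0.48,0.895,0,0.861],[1,0.48,0.895,0,0.861],[1,0.48,0.895,0,0.861],[1,0.48,0.895,0,0.861],[1,0.48,0.895,0,0.861],[1,0,0,0,0],[1,0,0,0,0]]
  newtons: 40

```text
t: 1.85
eef_pos: [0.4418, -0.1197, 0.2532]
tool_rot: [-0.0, 0.629, 0.777, -0.0]
contact_force: [-0.8, -0.0, -1.1]
gripper_width: 1.002
grasp_force: 0.0
```

>>> servo_tool:
  motion:
    - [[1,0,0,-0.8,0],[1,0,0,-0.8,0],[1,0,0,-0.8,0],[1,0,0,-0.8,0],[1,0,0,-0.6,0],[1,0,0,0,0],[0,0,0,0,0],[0,0,0,0,0],[0,0,0,0,0],[0,0,0,0,0],[0,0,0,0,0],[0,0,0,0,0],[0,0,0,0,0],[0,0,0,0.5,0],[0,0,0,0.5,0],[0,0,0,0,0]]

```text
t: 3.45
eef_pos: [0.4432, -0.1205, 0.1433]
tool_rot: [0.002, 0.63, 0.777, 0.001]
contact_force: [0.1, 0.3, -1.6]
gripper_width: 0.131
grasp_force: 39.6
```

>>> servo_tool:
  motion:
    - [[0,0,0,0.85,0],[0,0,0,0.85,0],[0,0,0,0.85,0],[0,0,0,0.85,0],[0,0,0,0.85,0],[0,0.06,0.9,0,0.03],[0,0.06,0.9,0,0.03],[0,0.06,0.9,0,0.03],[0,0.06,0.9,0,0.03],[0,0.06,0.9,0,0.03],[0,0.06,0.9,0,0.03],[0,0.06,0.9,0,0.03],[0,0.06,0.9,0,0.03],[0,0.06,0.9,0,0.03],[0,0.06,0.9,0,0.03],[0,0.06,0.9,0,0.03],[0,0,0,0,0],[0,0,0,0,0]]

```text
t: 5.25
eef_pos: [0.4675, 0.2762, 0.3101]
tool_rot: [-0.0, 0.613, 0.79, -0.001]
contact_force: [0.2, -0.7, -1.7]
gripper_width: 0.136
grasp_force: 39.6
```

```bash
python3 - <<'E'
from h import *
for n in ['top','scene','wrist']:
    c,p,d=grab(n); cv2.imwrite(f'pics/{n}1.png',p[...,::-1]); np.savez(f'{n}1.npz',W=cloud(c,d),p=p,d=d)
a=[cv2.imread('pics/%s1.png'%n) for n in('scene','top','wrist')]
cv2.imwrite('pics/v1.png',np.vstack([np.hstack([cv2.resize(a[0][100:300,250:570],(400,250)),cv2.resize(a[1][150:350,100:420],(400,250))]),np.hstack([cv2.resize(a[2],(400,250))]*2)]))
o=bot.get_obs();print(o['eef_pos'],o['tool_rot'],o['t'])
E
```

```text
[0.46838049 0.27418127 0.31067881] [ 2.08036501e-04  6.14825058e-01  7.88663184e-01 -6.98064903e-04] 5.4
```

View pics/v1.png

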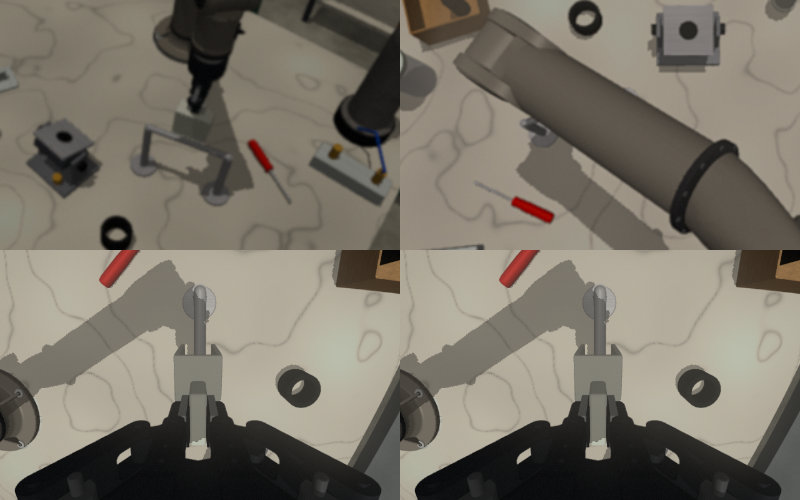

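The saddle is held level above the bar; in the wrist view (lower) the web spans columns 175–222 and the bar, at column 200, lies between the panels. I'll check the lateral offset.

```bash
python3 - <<'E'
from h import *
e=np.array([np.cos(np.radians(14.2)),np.sin(np.radians(14.2))]);f=np.array([-e[1],e[0]]);c=np.array([.470,.276])
for n in('wrist','scene'):
    W=np.load(n+'1.npz')['W'].reshape(-1,3); A=np.c_[(W[:,:2]-c)@e,(W[:,:2]-c)@f,W[:,2]]
    near=(abs(A[:,0])<.05)&(abs(A[:,1])<.11)
    for z0,z1 in((.16,.185),(.2,.24),(.27,.288)):
        q=A[near&(A[:,2]>z0)&(A[:,2]<z1)]
        if len(q)>5: print(n,z0,len(q),np.percentile(q,[1,50,99],axis=0).round(4).tolist(),'slope',np.polyfit(q[:,1],q[:,0],1))
E
```

```text
wrist 0.16 2284 [[-0.0085, 0.0219, 0.17], [-0.0006, 0.0677, 0.1772], [0.0081, 0.108, 0.1798]] slope [ 0.00455608 -0.00062213]
wrist 0.2 156 [[-0.0214, 0.0284, 0.2118], [-0.0175, 0.0377, 0.2252], [0.0162, 0.0391, 0.2397]] slope [ 0.07713208 -0.00597317]
wrist 0.27 4627 [[-0.021, 0.0022, 0.277], [-0.0026, 0.025, 0.2839], [0.0162, 0.039, 0.2855]] slope [ 0.00148127 -0.00243918]
scene 0.16 429 [[-0.0065, -0.1059, 0.1619], [0.0039, 0.0052, 0.1751], [0.01, 0.1081, 0.1803]] slope [0.00044791 0.00309023]
scene 0.2 211 [[-0.0199, -0.0393, 0.2082], [0.0155, 0.0021, 0.2237], [0.0185, 0.0402, 0.2397]] slope [-0.09037583  0.01447923]
scene 0.27 310 [[-0.0206, -0.0396, 0.2705], [0.0085, 0.0036, 0.2823], [0.0177, 0.0402, 0.2873]] slope [-0.01638073  0.00486616]
```

>>> servo_tool:
  motion:
    - [[0,0.05,0.01,0,0],[0,0,0,-0.6,0],[0,0,0,-0.6,0],[0,0,0,-0.6,0],[0,0,0,-0.6,0],[0,0,0,-0.06,0],[0,0,0,-0.06,0],[0,0,0,0,0],[0,0,0,0,0]]

```text
t: 6.3
eef_pos: [0.4707, 0.2764, 0.2117]
tool_rot: [0.0, 0.614, 0.789, 0.001]
contact_force: [0.6, 1.3, -1.7]
gripper_width: 0.136
grasp_force: 39.6
```

>>> servo_tool:
  motion:
    - [[0,0,0,-0.07,0],[0,0,0,0,0],[0.4,0,0,0,0],[0.4,0,0,0,0],[0.7,0,0,0,0],[0.7,0,0,0,0],[0.7,0,0,0.3,0],[0.7,0,0,0.8,0],[1,0,0,0.8,0],[1,0,0,0.8,0],[1,0,0,0,0]]

```text
t: 7.4
eef_pos: [0.4716, 0.2782, 0.3211]
tool_rot: [0.001, 0.614, 0.789, 0.004]
contact_force: [-0.3, 1.3, 1.0]
gripper_width: 1.001
grasp_force: 0.0
```

```bash
python3 - <<'E'
from h import *
e=np.array([np.cos(np.radians(14.2)),np.sin(np.radians(14.2))]);f=np.array([-e[1],e[0]]);c=np.array([.470,.276])
for n in('wrist','scene'):
    cc,p,d=grab(n); W=cloud(cc,d).reshape(-1,3); A=np.c_[(W[:,:2]-c)@e,(W[:,:2]-c)@f,W[:,2]]
    near=(abs(A[:,0])<.05)&(abs(A[:,1])<.11)
    for z0,z1 in((.165,.18),(.18,.188),(.2,.22)):
        q=A[near&(A[:,2]>z0)&(A[:,2]<z1)]
        if len(q)>5: print(n,z0,len(q),np.percentile(q,[1,50,99],axis=0).round(4).tolist())
o=bot.get_obs();print(o['eef_pos'],o['contact_force'],o['t'])
E
```

```text
wrist 0.165 2725 [[-0.0094, -0.1036, 0.1695], [-0.0001, 0.0534, 0.1771], [0.0083, 0.1079, 0.1796]]
wrist 0.18 3108 [[-0.0178, -0.0383, 0.1813], [-0.0017, 0.0078, 0.1835], [0.0193, 0.0406, 0.1855]]
wrist 0.2 836 [[-0.0042, -0.0185, 0.2014], [0.0022, 0.0029, 0.2132], [0.0077, 0.0207, 0.2149]]
scene 0.165 364 [[-0.0069, -0.1064, 0.1654], [0.0058, 0.0099, 0.1749], [0.0208, 0.1075, 0.1799]]
scene 0.18 201 [[-0.0174, -0.0495, 0.1801], [0.0066, 0.0026, 0.1827], [0.0206, 0.041, 0.1871]]
scene 0.2 78 [[-0.0035, -0.0182, 0.2011], [0.0056, 0.0008, 0.2112], [0.0097, 0.021, 0.2159]]
[0.47040857 0.27637197 0.31686862] [ 0.11260917 -1.5160899   0.50234619] 7.5
```

>>> servo_tool:
  motion:
    - [[1,0.09,-0.95,0,0.457],[1,0.09,-0.95,0,0.457],[1,0.09,-0.95,0,0.457],[1,0.09,-0.95,0,0.457],[1,0.09,-0.95,0,0.457],[1,0.09,-0.95,0,0.457],[1,0.09,-0.95,0,0.457],[1,0.09,-0.95,0,0.457],[1,0.09,-0.95,0,0.457],[1,0.09,-0.95,0,0.457],[1,0.09,-0.95,0,0.457],[1,0.09,-0.95,0,0.457],[1,0.09,-0.95,0,0.457],[1,0.09,-0.95,0,0.457],[1,0.09,-0.95,0,0.457],[1,0.09,-0.95,0,0.457],[1,0,0,-0.8,0],[1,0,0,-0.8,0],[1,0,0,0,0],[1,0,0,0,0]]

```text
t: 9.5
eef_pos: [0.5274, -0.3314, 0.2512]
tool_rot: [-0.001, 0.22, 0.975, 0.001]
contact_force: [0.6, 0.5, 0.2]
gripper_width: 0.996
grasp_force: 0.0
```

```bash
python3 - <<'E'
from h import *
for n in('wrist','scene'):
    cc,p,d=grab(n); W=cloud(cc,d).reshape(-1,3)
    if n=='wrist': cv2.imwrite('pics/w2.png',p[...,::-1])
    near=np.hypot(W[:,0]-.527,W[:,1]+.334)<.075
    for z0,z1 in((.005,.013),(.03,.047)):
        q=W[near&(W[:,2]>z0)&(W[:,2]<z1)]
        if len(q)>5: print(n,z0,len(q),cv2.minAreaRect((q[:,:2]*1000).astype(np.float32)),np.median(q[:,2]))
o=bot.get_obs();print(o['eef_pos'],o['tool_rot'],o['contact_force'],o['t'])
E
```

```text
wrist 0.005 5138 ((527.6314697265625, -334.33447265625), (90.30198669433594, 90.51769256591797), 63.5234489440918) 0.008467740849383721
wrist 0.03 486 ((527.2288208007812, -334.2567138671875), (13.161293029785156, 39.752647399902344), 64.46537017822266) 0.04318885111597986
scene 0.005 245 ((525.3237915039062, -323.41778564453125), (101.61183166503906, 100.07649230957031), 64.1006851196289) 0.007915631869659975
scene 0.03 42 ((529.6679077148438, -330.43231201171875), (18.024322509765625, 35.71624755859375), 78.52561950683594) 0.039471346188873574
[ 0.52866471 -0.33169173  0.25331503] [ 9.78077985e-04  2.20325382e-01  9.75425923e-01 -1.94211072e-04] [ 0.30736172 -0.65875932 -0.61486082] 9.6
```

>>> servo_tool:
  motion:
    - [[1,-0.02,-0.06,-0.9,0],[1,0,0,-0.9,0],[1,0,0,-0.9,0],[1,0,0,-0.9,0],[1,0,0,-0.9,0],[1,0,0,-0.45,0],[1,0,0,-0.45,0],[1,0,0,0,0],[0,0,0,0,0],[0,0,0,0,0],[0,0,0,0,0],[0,0,0,0,0],[0,0,0,0,0],[0,0,0,0,0],[0,0,0,0,0],[0,0,0,0.5,0],[0,0,0,0.5,0],[0,0,0,0.5,0],[0,0,0,0,0]]
  newtons: 20

```text
t: 11.5
eef_pos: [0.5284, -0.3348, 0.0979]
tool_rot: [0.002, 0.221, 0.975, -0.001]
contact_force: [0.4, 0.1, -1.4]
gripper_width: 0.158
grasp_force: 20.3
```

>>> servo_tool:
  motion:
    - [[0,0,0,0.85,0],[0,0,0,0.85,0],[0,0,0,0.85,0],[0,0.137,0.89,0,0.282],[0,0.137,0.89,0,0.282],[0,0.137,0.89,0,0.282],[0,0.137,0.89,0,0.282],[0,0.137,0.89,0,0.282],[0,0.137,0.89,0,0.282],[0,0.137,0.89,0,0.282],[0,0.137,0.89,0,0.282],[0,0.137,0.89,0,0.282],[0,0.137,0.89,0,0.282],[0,0,0,0,0],[0,0,0,0,0]]

```text
t: 13.0
eef_pos: [0.5811, 0.0227, 0.1964]
tool_rot: [-0.001, 0.052, 0.999, 0.0]
contact_force: [-0.7, -1.0, -1.4]
gripper_width: 0.161
grasp_force: 20.3
```

```bash
cat > m.py <<'E'
from h import *
from scipy.spatial.transform import Rotation as R
def fitplane(q):
    for _ in range(8):
        m=q.mean(0); n=np.linalg.svd(q-m,full_matrices=False)[2][2]; n=n*np.sign(n[2]); q=q[abs((q-m)@n)<.003]
    return m,n,len(q)
yaw=-.107; ex=np.array([np.cos(yaw),np.sin(yaw),0]); ey=np.array([-np.sin(yaw),np.cos(yaw),0]); P0=np.array([.620,.017,.120])
def look(tag,names=('wrist','scene')):
    o=bot.get_obs(); T=o['eef_pos']; r=(T-P0); 
    print('t',o['t'],'tcp',T.round(4),'s,y,z',(r@ex).round(4),(r@ey).round(4),'q7',o['q'][6].round(3),'F',o['contact_force'].round(2),'M',o['torque'].round(2),'g',o['grasp_force'],'toolz',R.from_quat(o['tool_rot'],scalar_first=True).as_matrix()[:,2].round(3),'ytool',R.from_quat(o['tool_rot'],scalar_first=True).as_matrix()[:,1].round(3))
    for n in names:
        c,p,d=grab(n); W=cloud(c,d); np.savez(f'{n}_{tag}.npz',W=W,p=p); cv2.imwrite(f'pics/{n}_{tag}.png',p[...,::-1])
        D=W.reshape(-1,3)-T; A=np.c_[D@ex,D@ey,D[:,2]]   # TCP-centred, stand-aligned
        # plate top: around tcp, 15..55mm below, outside fingers
        m=(abs(A[:,0])<.06)&(abs(A[:,1])<.05)&(A[:,2]<-.005)&(A[:,2]>-.060)&((abs(A[:,1])>.014)|(abs(A[:,0])>.022))
        q=A[m]
        if len(q)>50:
            mm,nn,k=fitplane(q); print(n,'plate top',len(q),k,mm.round(4),'n',nn.round(4),'tilt_s',np.arctan2(-nn[0],nn[2]).round(4),'tilt_y',np.arctan2(nn[1],nn[2]).round(4))
E
python3 -c "
from m import *
look('a')
a=[cv2.imread('pics/%s_a.png'%n) for n in('scene','wrist')]
cv2.imwrite('pics/va.png',np.vstack([cv2.resize(a[0][140:260,220:412],(480,300)),cv2.resize(a[1],(480,300))]))"
```

```text
t 13.0 tcp [0.5811 0.0227 0.1964] s,y,z -0.0393 0.0015 q7 0.949 F [-0.66 -0.98 -1.38] M [ 0.03 -0.05 -0.01] g 20.25268167257309 toolz [-0.002  0.    -1.   ] ytool [0.104 0.995 0.   ]
wrist plate top 15716 15278 [-0.0203 -0.     -0.0278] n [ 2.4e-03 -6.0e-04  1.0e+00] tilt_s -0.0024 tilt_y -0.0006
scene plate top 485 384 [ 0.0113  0.0079 -0.0287] n [0.0064 0.0077 0.9999] tilt_s -0.0064 tilt_y 0.0077
```

View pics/va.png

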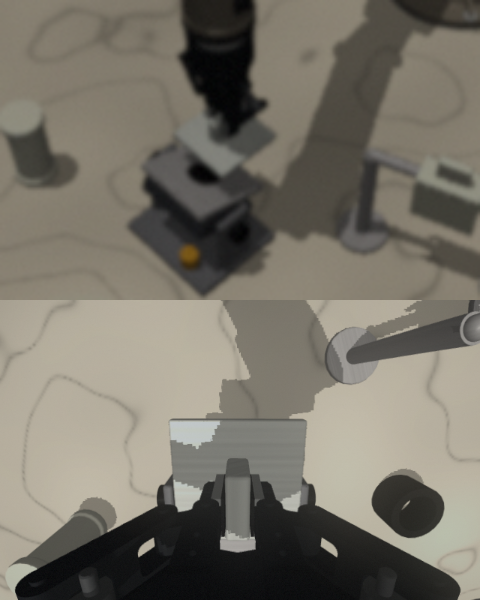

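>>> servo_tool:
  motion:
    - [[0,0,-0.04,-0.45,0],[0,0,0,-0.45,0],[0,0,0,-0.05,0],[0,-0.02,0,-0.1,0],[0,-0.02,0,-0.1,0],[0,-0.02,0,-0.1,0],[0,0,0,0,0]]

```text
t: 13.8
eef_pos: [0.5792, 0.0195, 0.148]
tool_rot: [-0.0, 0.054, 0.999, -0.001]
contact_force: [-3.1, -3.2, 4.6]
gripper_width: 0.162
grasp_force: 21.4
```

```bash
python3 -c "
from m import *
look('b',('wrist',))"
```

```text
t 13.8 tcp [0.5792 0.0195 0.148 ] s,y,z -0.0408 -0.0019 q7 0.904 F [-3.11 -3.21  4.61] M [-0.73  0.36 -0.14] g 21.39601618051529 toolz [-0.    -0.001 -1.   ] ytool [ 0.107  0.994 -0.001]
wrist plate top 15309 14586 [-0.0169 -0.     -0.0291] n [-9.130e-02 -6.000e-04  9.958e-01] tilt_s 0.0914 tilt_y -0.0007
```

>>> servo_tool:
  motion:
    - [[0,-0.04,0.01,-0.07,0],[0,-0.04,0,-0.07,0],[0,-0.04,0.01,-0.07,0],[0,-0.04,0,-0.07,0],[0,-0.04,0.01,-0.07,0],[0,0,0,0,0]]

```text
t: 14.45
eef_pos: [0.5715, 0.0221, 0.1337]
tool_rot: [0.0, 0.053, 0.999, 0.001]
contact_force: [-0.6, 0.3, 5.1]
gripper_width: 0.159
grasp_force: 22.6
```

```bash
python3 -c "
from m import *
look('c',('wrist',))"
```

```text
t 14.45 tcp [0.5715 0.0221 0.1337] s,y,z -0.0488 -0.0001 q7 0.885 F [-0.56  0.26  5.13] M [-0.04 -0.2  -0.  ] g 22.551542222499847 toolz [ 0.001  0.001 -1.   ] ytool [0.105 0.994 0.001]
wrist plate top 12416 11741 [-0.01    0.0001 -0.032 ] n [-0.3435 -0.0035  0.9392] tilt_s 0.3506 tilt_y -0.0037
```

>>> servo_tool:
  motion:
    - [[0,0,0,0.5,0],[0,0,0,0.8,0],[0,0,0,0.8,0],[0,0,0,0.8,0],[0,0.8,-0.086,0,0],[0,0.8,-0.086,0,0],[0,0.8,-0.086,0,0],[0,0.8,-0.086,0,0],[0,0.8,-0.086,0,0],[0,0.8,-0.086,0,0],[0,0,0,0,0],[0,0,0,0,0]]

```text
t: 15.7
eef_pos: [0.7628, 0.0015, 0.2477]
tool_rot: [-0.002, 0.053, 0.999, 0.001]
contact_force: [-0.7, -0.3, -1.8]
gripper_width: 0.16
grasp_force: 21.7
```

```bash
cat >> m.py <<'E'
def face(n,tag):
    D=np.load(f'{n}_{tag}.npz');W=D['W'].reshape(-1,3);p=D['p'].reshape(-1,3).astype(int).sum(1)
    nf=np.cos(.348)*np.array([0,0,1])-np.sin(.348)*ex
    d=W-P0; m=(abs(d@ex)<.05)&(abs(d@ey)<.053)&(abs(d@nf)<.012); mm,nn,k=fitplane(W[m])
    u=np.cross(ey,nn); a=np.c_[(W-mm)@u,(W-mm)@ey,(W-mm)@nn]; i=(abs(a[:,2])<.003)&(abs(W-P0)<.08).all(1)
    print(n,'face',m.sum(),k,mm.round(4),'tilt',np.arctan2(-nn@ex,nn[2]).round(4),'ty',np.arctan2(nn@ey,nn[2]).round(4),'yaw',np.arctan2(-nn[1],-nn[0]).round(4))
    rc=cv2.minAreaRect((a[i,:2]*1000).astype(np.float32)); print('rect',rc)
    dk=m&(p<.55*np.median(p[m])); r2=cv2.minAreaRect((a[dk,:2]*1000).astype(np.float32));
    print('disc',dk.sum(),r2,'centre',mm+u*r2[0][0]/1e3+ey*r2[0][1]/1e3)
E
python3 -c "
from m import *
look('d')
face('wrist','d');face('scene','d')"
```

```text
t 15.7 tcp [0.7628 0.0015 0.2477] s,y,z 0.1436 -0.0001 q7 1.064 F [-0.74 -0.29 -1.85] M [ 0.02  0.01 -0.03] g 21.68071836233139 toolz [-0.003  0.001 -1.   ] ytool [0.106 0.994 0.001]
wrist plate top 12026 11784 [-0.01    0.0001 -0.032 ] n [-0.3366 -0.0019  0.9417] tilt_s 0.3433 tilt_y -0.0021
scene plate top 571 498 [ 0.0181  0.0099 -0.0221] n [-0.3379  0.0035  0.9412] tilt_s 0.3447 tilt_y 0.0037
wrist face 10916 10916 [0.644  0.0145 0.1304] tilt 0.3452 ty -0.004 yaw -0.0959
rect ((-0.4356365203857422, 0.3717498779296875), (59.426856994628906, 110.65235900878906), 0.3338203728199005)
disc 1323 ((-17.3651123046875, 0.2740154266357422), (22.91714859008789, 40.397037506103516), 0.19284860789775848) centre [0.62774101 0.01655151 0.12456903]
scene face 750 695 [0.6215 0.0186 0.1212] tilt 0.3558 ty -0.0005 yaw -0.1058
rect ((-1.5830841064453125, -4.120697021484375), (115.1703109741211, 118.56852722167969), 1.152583360671997)
disc 81 ((-2.6084070205688477, 1.3716812133789062), (37.69023895263672, 35.11927032470703), 47.12627410888672) centre [0.61921115 0.02023459 0.12026131]
```

View pics/wrist_d.png

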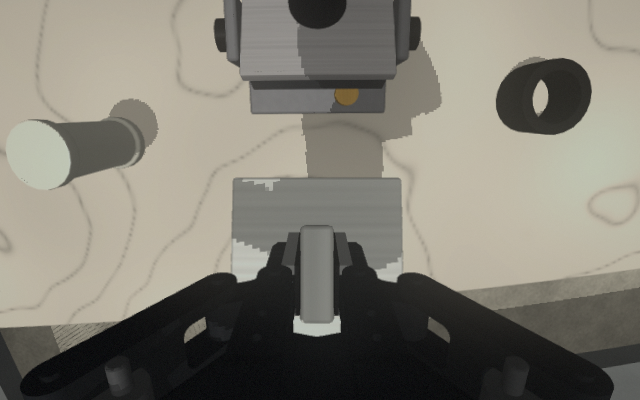

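The face (top middle, disc at (317,8)) still slopes at 0.345 rad and the plate (lower middle, edge at row 180) is held at 0.343, so they match. Next I'll locate the plate's centre relative to the TCP.

```bash
python3 - <<'E'
import numpy as np
from m import ex,ey
T=np.array([.7628,.0015,.2477]); th=.344
n=np.array([-np.sin(th),0,np.cos(th)]);u=np.array([np.cos(th),0,np.sin(th)])
for k in('wrist','scene'):
    D=np.load(k+'_d.npz')['W'].reshape(-1,3)-T;A=np.c_[D@ex,D@ey,D[:,2]]
    a=np.c_[A@u,A[:,1],A@n]; m=(abs(a[:,0])<.08)&(abs(a[:,1])<.05)&(a[:,2]<-.02)&(a[:,2]>-.034)&(abs(a[:,1])>.012)
    q=a[m]; print(k,len(q),np.percentile(q,[0.3,1,50,99,99.7],axis=0).round(4).tolist())
E
```

```text
wrist 10403 [[-0.0446, -0.0446, -0.0285], [-0.0445, -0.044, -0.0282], [-0.0223, 0.0121, -0.0267], [0.0075, 0.0443, -0.0253], [0.0087, 0.0448, -0.025]]
scene 471 [[-0.0451, -0.0441, -0.0338], [-0.0446, -0.043, -0.033], [0.0119, 0.0233, -0.027], [0.0451, 0.0456, -0.0241], [0.0458, 0.0459, -0.0234]]
```

>>> servo_tool:
  motion:
    - [[0,-0.704,0.076,0,0],[0,-0.704,0.076,0,0],[0,-0.704,0.076,0,0],[0,-0.704,0.076,0,0],[0,-0.704,0.076,0,0],[0,-0.704,0.076,0,0],[0,0,0,-0.68,0],[0,0,0,-0.68,0],[0,0,0,0,0],[0,0,0,0,0],[0,0,0,0,0]]

```text
t: 16.9
eef_pos: [0.5951, 0.0194, 0.197]
tool_rot: [0.001, 0.053, 0.999, 0.0]
contact_force: [0.5, 0.4, -1.3]
gripper_width: 0.157
grasp_force: 21.6
```

```bash
python3 -c "
from m import *
look('e',('wrist',))"
```

```text
t 16.9 tcp [0.5951 0.0194 0.197 ] s,y,z -0.0251 -0.0003 q7 0.95 F [ 0.53  0.37 -1.25] M [-0.01  0.   -0.03] g 21.613817811012268 toolz [ 0.002  0.    -1.   ] ytool [0.106 0.994 0.001]
wrist plate top 11997 11758 [-0.0099  0.0001 -0.032 ] n [-0.3417 -0.0019  0.9398] tilt_s 0.3487 tilt_y -0.002
```

>>> servo_tool:
  motion:
    - [[0,0.08,-0.008,-0.25,0],[0,0.08,-0.008,-0.25,0],[0,0.08,-0.008,-0.25,0],[0,0.06,-0.006,-0.2,0],[0,0.03,-0.003,-0.1,0],[0,0.03,-0.003,-0.1,0],[0,0.03,-0.003,-0.1,0],[0,0,0,0,0],[0,0,0,0,0],[0,0,0,0,0]]

```text
t: 17.95
eef_pos: [0.6095, 0.0172, 0.1458]
tool_rot: [-0.0, 0.053, 0.999, -0.0]
contact_force: [-5.3, -2.3, 5.4]
gripper_width: 0.159
grasp_force: 22.6
```

```bash
python3 -c "
from m import *
look('f')
a=[cv2.imread('pics/%s_f.png'%n) for n in('scene','wrist')]
cv2.imwrite('pics/vf.png',np.vstack([cv2.resize(a[0][140:260,220:412],(480,300)),cv2.resize(a[1],(480,300))]))"
```

```text
t 17.95 tcp [0.6095 0.0172 0.1458] s,y,z -0.0105 -0.0009 q7 0.913 F [-5.35 -2.31  5.37] M [-0.22  0.95  0.04] g 22.623571157455444 toolz [-0.001 -0.001 -1.   ] ytool [ 0.106  0.994 -0.001]
wrist plate top 15557 9781 [-0.0096  0.0001 -0.0319] n [-0.3518 -0.0023  0.9361] tilt_s 0.3595 tilt_y -0.0024
scene plate top 552 310 [ 0.0182  0.0042 -0.023 ] n [-0.3155  0.0243  0.9486] tilt_s 0.3211 tilt_y 0.0256
```

View pics/vf.png

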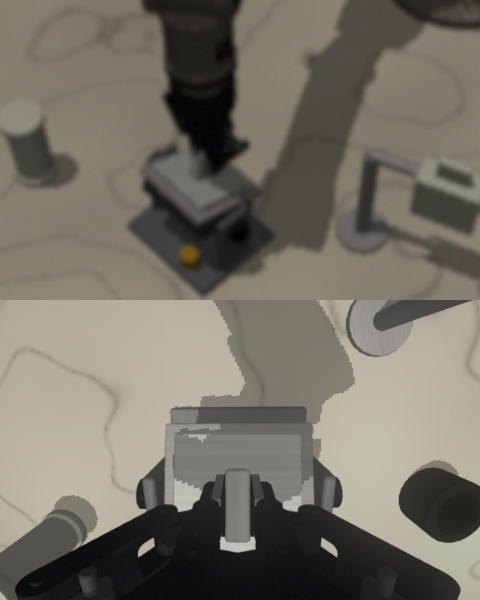

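Both views show the plate flush and centred: in the wrist view its sides are at columns 174 and 303, inside the face at 165–313. I'll compare the exposed face rim with the plate numerically.

```bash
cat > chk.py <<'E'
from m import *
def chk(T,tag,th=.346):
    n=np.array([-np.sin(th),0,np.cos(th)]);u=np.array([np.cos(th),0,np.sin(th)])
    for k in('wrist','scene'):
        D=np.load(f'{k}_{tag}.npz')['W'].reshape(-1,3)-T;A=np.c_[D@ex,D@ey,D[:,2]]
        a=np.c_[A@u,A[:,1],A@n]; b=a[(abs(a[:,0])<.075)&(abs(a[:,1])<.065)]
        for nm,lo,hi in(('plate',-.0305,-.0225),('rim',-.041,-.0315)):
            q=b[(b[:,2]>lo)&(b[:,2]<hi)&(abs(b[:,1])>.014)]
            if nm=='rim': q=q[(abs(q[:,1])>.047)|(abs(q[:,0])>.048)]
            else: q=q[(abs(q[:,1])<.044)&(abs(q[:,0])<.044)]
            if len(q)<40: print(k,nm,len(q)); continue
            mm,nn,c=fitplane(q); i=abs((q-mm)@nn)<.002
            print(k,nm,c,'at',mm.round(4),'tilt',(th+np.arctan2(-nn[0],nn[2])).round(4),np.arctan2(nn[1],nn[2]).round(4),'ext',np.percentile(q[i],[.5,99.5],axis=0)[:,:2].round(4).tolist())
    print('press', -( (T-P0)@ex*n[0]+(T-P0)[2]*n[2]-.0347))
E
python3 -c "
from chk import *
chk(np.array([.6095,.0172,.1458]),'f')
o=bot.get_obs();print(o['t'],o['eef_pos'],o['contact_force'],o['torque'],o['joint_vel'].round(3))"
```

```text
wrist plate 9556 at [-0.021   0.     -0.0267] tilt 0.3487 -0.0023 ext [[-0.0439, -0.0437], [0.0081, 0.0437]]
wrist rim 4633 at [-0.0284  0.0031 -0.0349] tilt 0.3459 -0.0039 ext [[-0.0542, -0.0644], [0.0054, 0.0646]]
scene plate 278 at [ 0.0075  0.0071 -0.0272] tilt 0.3446 -0.002 ext [[-0.0431, -0.0434], [0.0439, 0.0437]]
scene rim 153 at [ 0.0161  0.0178 -0.0357] tilt 0.3504 -0.0038 ext [[-0.0549, -0.0638], [0.0584, 0.0578]]
press 0.006881167791960942
18.05 [0.60945318 0.01721247 0.14577774] [-5.26677528 -0.61196985  5.16928368] [-0.22186739  0.95319687  0.02021182] [-0.001  0.001  0.002  0.002 -0.     0.     0.   ]
```

```bash
python3 -c "
from station import bot
print(bot.hand_in())"
```

```text
the job is handed in; nothing more can be done
None
```

I handed the job in at about 18 s of the 64 s. The saddle hangs astride the rail, let go, and the gripper still holds the plate flush on the port face. The last check measured the plate centred within about 1 mm, parallel within about 0.003 rad and pressed in about 6.9 mm. I steered clear of the collar, cartridge and screwdriver, and hand-in returned no verdict.

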